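Run the walnuts out of the dispenser into the traybake tin

ROBOT

A 7-joint arm with a two-finger parallel gripper is mounted at the origin on the work surface. World frame = base frame: x ahead of the robot, y to its left, z up, the work surface at z = 0. Lengths are in mm, angles in rad, forces in N, time in s.
With the tool pointing down it reaches from about 425 to 875 mm from the base axis. Payload 9.9 kg.
Tool frame: the origin (TCP) lies on the centre line of the jaws, within the pads' length; the fingertips stand 19 mm ahead of it and the grasp point (between the pads) is the TCP; z points along the fingers, y is the direction in which the jaws open and shut (so a half turn about z gives the same grasp; the last joint's range is limited). The gripper opens to 85 mm and grips with 20 to 120 N. Pads are 22 mm wide; open, the fingers measure 114 mm over their backs; the gripper's body (76 mm by 85 mm) begins 54 mm behind the grasp point. The pads swing forward as they close: fully open they stand 13 mm farther back than shut.
Start: joints at [1.179, 0.576, 0.025, 1.437, -0.015, 1.129, -0.057], TCP at [204.504, -643.279, 250.289] pointing down, gripper open.
Joint ranges: [-2.76, 2.76], [-0.34, 2.15], [-1.52, 1.57], [0.19, 2.46], [-1.09, 4.23], [0.17, 1.99], [-2.82, 2.82]. Speed limits (rad/s): [2.22, 2.22, 3.01, 3.01, 3.14, 3.14, 3.14].

INTERFACE

Orientations are given as a rotation vector (axis times angle).
In Python, from rig import r gives the robot as it stands. The module is installed in compiled form; this text tells all that it offers. Calls block until the motion is done:
- r.goto(position, orientation): joint-space move of the TCP to a pose.
- r.move_l(position, rate=150, orientation=None): straight line of the TCP; orientation=None keeps the orientation; rate is the mean speed in mm/s.
- r.set_joints(angles): joint-space move.
- r.grip(opening, effort=None): finger opening in mm; effort is the grip in N (None keeps the last); returns when the fingers have stopped.
- r.wait(seconds).
- r.solve_ik(position, orientation): joint angles nearest the present ones, or None.
- r.read_camera(name): name is "side" or "top"; returns the picture (420x560x3 uint8, red, green, blue); there is no depth.
- r.camera_info(name): a dict with "fx", "fy", "cx", "cy" (pixels), "R" (3x3) and "t" (3): a world point X has camera coordinates R X + t. Camera axes: x right, y down, z forward; pixel columns grow to the right and rows downward; lengths in mm; the calibration is good to about 2 mm. A picture is of the moment at which its call begins. camera_info takes no time and is no camera call.
A pose or a line that the arm cannot do raises r.Unreachable and nothing moves.
- r.hand_in(): hands the job in, once; it reports no verdict.
Readings, each from a call of its own:
- r.read_t(): time.
- r.read_joints(): joint angles.
- r.read_joint_vel(): joint speeds.
- r.read_joint_torque(): joint torques, N m.
- r.read_position(): TCP position.
- r.read_orientation(): TCP orientation.
- r.read_wrist_force(): force on the tool from outside, world axes, zero at the start.
- r.read_ft_torque(): the same for the moment, N m.
- r.read_width(): finger opening in mm.
Only numpy, scipy, OpenCV 4.12 (cv2) and the standard library are available. Lean on these libraries where they do the work, as an engineer would, in place of code of your own. Each camera call takes 0.05 s, during which the arm holds its last target. There are 200 camera calls.

TASK

Push the traybake tin along the worktop, without picking it up, under the chute of the nut dispenser until its end stops against the dispenser's foot. Then press down the paddle of the dispenser's lever with the fingertips and keep it down until all five walnuts have rolled out into the tin, and let the lever come all the way back up. Do not touch the walnuts, and leave the other things on the worktop where they are.

Things in the scene. Friction and masses are not known exactly. Their poses are not given: they have to be found in the camera images.
- dispenser: Countertop nut dispenser, fixed: clear hopper 72 mm wide, 278 mm tall, over a white foot. Origin on the worktop; its -x points out of its front, z up. Foot 110 mm wide, 12 mm high, front edge 20 mm in front of the origin. The chute (72 mm wide) overhangs it, ends 126 mm in front of the origin, lowest point 79 mm up, nothing below. Lever shaft crossways 118 mm in front, 139 mm up.
- spout_lip (a point): Middle of the front lower edge of the chute's floor, over which the walnuts roll out: 100 mm in front of the dispenser's origin, 92 mm above the worktop. The chute slopes down 18 degrees to the front and is 64 mm wide inside. The walnuts land 10 to 110 mm in front of the lip.
- lever (a joint): Angle of the dispenser's rocking lever (rad): 0 with the paddle up and the gate shut, 0.5 with the paddle down on its stop and the gate fully up. The walnuts pass under the gate from about 0.42. A spring brings it back to 0: the paddle takes about 4 N to start and 6 to 7 N to hold fully down.
- paddle (a point): Middle of the top face of the lever's paddle, a black plate 46 mm wide (crossways), 32 mm long, 95 mm in front of the shaft. With the lever up it is 167 mm above the worktop and slopes up to the front by 14 degrees; fully pressed it has gone down by 47 mm, no nearer to or further from the dispenser (within 3 mm), and slopes down by 14 degrees.
- gate_edge (a point): Middle of the lower edge of the curved steel gate plate on the lever's other end, 75 mm behind the shaft; it rises by about 36 mm when the lever is pressed.
- tin: Metal traybake tin, open on top, 280 mm long (its x), 170 mm wide (y), 50 mm high, walls 3 mm, loose on the worktop in front of the dispenser. Origin at the centre of its underside; +x points roughly to the dispenser. Pushed on its end wall it slides at 2 to 5 N. The dispenser's foot stops it when its origin is 160 mm in front of the dispenser's; the lip is then 60 mm from its middle.
- walnut0: Walnut in its shell, a ball of 30 mm, 12 g, at the start behind the gate in the dispenser's chute. Origin at its centre. It rests on the tin's floor with its centre about 18 mm above the worktop.
- walnut1: Walnut in its shell, a ball of 30 mm, 12 g, at the start behind the gate in the dispenser's chute. Origin at its centre.
- walnut2: Walnut in its shell, a ball of 30 mm, 12 g, at the start behind the gate in the dispenser's chute. Origin at its centre.
- walnut3: Walnut in its shell, a ball of 30 mm, 12 g, at the start behind the gate in the dispenser's chute. Origin at its centre.
- walnut4: Walnut in its shell, a ball of 30 mm, 12 g, at the start behind the gate in the dispenser's chute. Origin at its centre.
- spice_jar: Small jar with a screw lid, 48 mm across, 95 mm tall; origin at the centre of its underside. Leave it alone.
- tub: Wide jar with a screw lid, 80 mm across, 100 mm tall; origin at the centre of its underside. Leave it alone.
- cutter: Ring-shaped steel biscuit cutter, 60 mm across, 30 mm tall; origin at the centre of its underside. Leave it alone.
- spatula: Wooden spatula lying flat, 260 mm long. Leave it alone.
- mug: White mug, 80 mm across, 92 mm tall; origin at the centre of its underside. Leave it alone.
- canister: Black canister, 92 mm across, 150 mm tall; origin at the centre of its underside. Leave it alone.
- rolling_pin: Plain wooden rolling pin, 25 mm thick, 340 mm long, lying on the cutting board. Leave it alone.

How it is judged:
By the outcome, as a careful person would: the job done as asked, in the order asked, and still so for the second after the job is handed in, with the robot touching nothing.
It also fails if it takes over 48 s, if anything falls off the work surface, if the arm or the gripper's body presses on something with over 40 N, if the wrist force passes 120 N, or if a joint passes its speed limit or range.

## Working session

There is one attempt and no reset: what is moved stays moved. The work goes in short steps, each a Python script; the robot and the scene stay as the last script left them, time stands still between calls to the robot, and variables do not carry over. Pictures are saved under pics/ and viewed, about 8 in all and at most 12, crops included, and the job is handed in when it is done.

```bash
mkdir -p pics; python3 - <<'E'
from rig import r
import cv2
for n in("top","side"):
    cv2.imwrite(f"pics/{n}0.png",r.read_camera(n)[:,:,::-1])
    c=r.camera_info(n);print(n,c, -c["R"].T@c["t"])
print(r.read_t(),r.read_orientation(),r.read_wrist_force())
E
```

```text
top {'fx': 427.7626174045535, 'fy': 427.7626174045535, 'cx': 279.7780693593776, 'cy': 206.38538411772672, 'R': array([[ 0.00363528, -0.99984821,  0.01703965],
       [-0.99356205, -0.00554082, -0.1131537 ],
       [ 0.11323094, -0.01651861, -0.99343137]]), 't': array([ -30.84777819,  574.43803494, 1295.60300237])} [ 424.14962314   -6.25867957 1352.61809365]
side {'fx': 464.57697536189863, 'fy': 464.57697536189863, 'cx': 271.6408286924616, 'cy': 213.92465242457695, 'R': array([[-0.8483575 , -0.52935294,  0.00866111],
       [-0.31155361,  0.485945  , -0.81657321],
       [ 0.4280466 , -0.69544441, -0.5771769 ]]), 't': array([ 444.15361606,  282.80926447, 1119.04237781])} [-14.09098993 875.91603939 872.9730202 ]
0.1 [-3.10304764e+00 -4.81387769e-01  4.52606565e-04] [-0.4537242  -0.02966306  0.42224025]
```

View pics/top0.png

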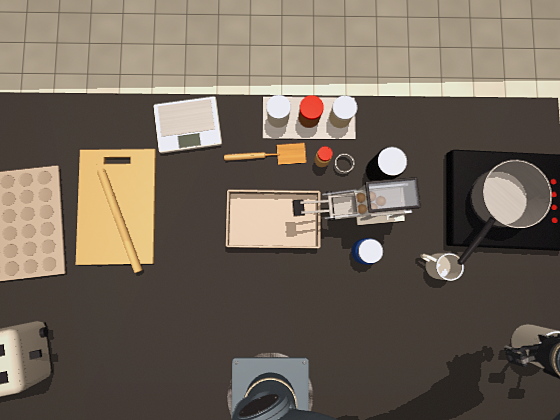

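View pics/side0.png

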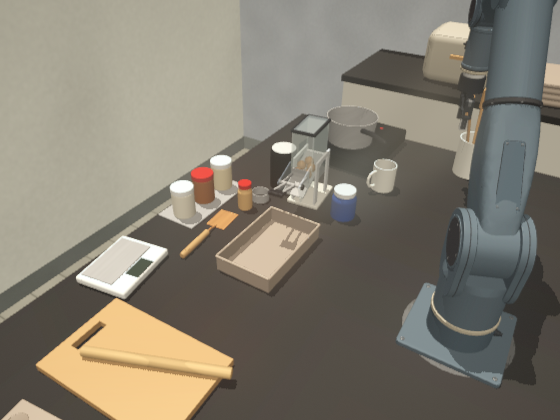

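Top view: the tin is at about (273,219), with the dispenser to its right (−y) at about (350–415,195). The paddle is near (299,207). The tub, canister, jar and cutter stand close to the dispenser. Next I'll enlarge that area.

```bash
python3 - <<'E'
import cv2
a=cv2.imread("pics/top0.png")[140:270,220:420];cv2.imwrite("pics/c1.png",cv2.resize(a,None,fx=4,fy=4,interpolation=cv2.INTER_CUBIC))
a=cv2.imread("pics/side0.png")[110:290,210:370];cv2.imwrite("pics/c2.png",cv2.resize(a,None,fx=3.3,fy=3.3,interpolation=cv2.INTER_CUBIC))
E
```

```text
(no output)
```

View pics/c1.png

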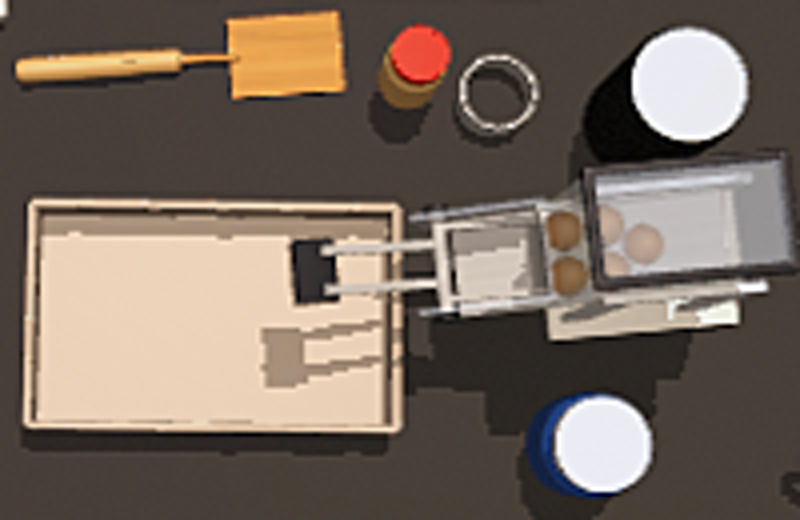

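View pics/c2.png

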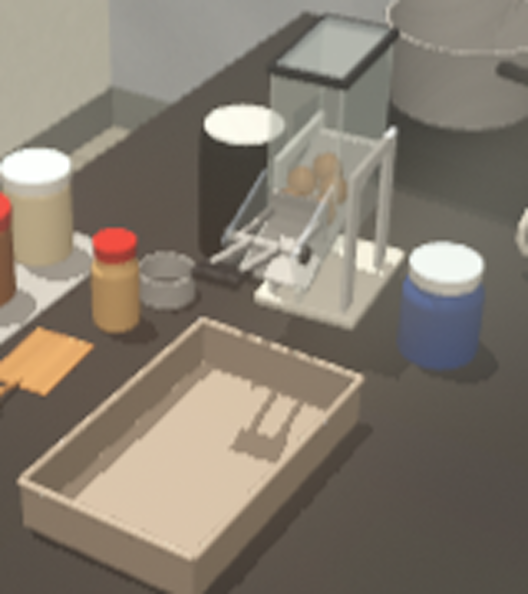

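Enlarged crops:
- **Tin:** rim corners in the top crop at (30,202), (402,205), (400,431) and (27,428).
- **Paddle:** middle at (315,271) in the top crop.
- **Foot:** near front corner at (552,340) in the top crop. Front corners in the side crop at about (258,295) and (350,320).
- **Hopper rim:** (588,170), (795,152), (799,268) and (597,290).

```bash
cat >h.py <<'E'
from rig import r
import numpy as np
from scipy.optimize import least_squares
C={n:r.camera_info(n) for n in("top","side")}
def T(p): return (220+np.array(p,float)[...,0]/4-.375,140+np.array(p,float)[...,1]/4-.375)
def S(p): return (210+np.array(p,float)[...,0]/3.3-.35,110+np.array(p,float)[...,1]/3.3-.35)
def back(n,u,v,z):
    c=C[n];o=-c["R"].T@c["t"];d=c["R"].T@np.array([(u-c["cx"])/c["fx"],(v-c["cy"])/c["fy"],1])
    return o+d*(z-o[2])/d[2]
def proj(n,X):
    c=C[n];q=np.atleast_2d(X)@c["R"].T+c["t"];return q[:,:2]/q[:,2:]*[c["fx"],c["fy"]]+[c["cx"],c["cy"]]
E
python3 - <<'E'
from h import *
np.set_printoptions(precision=1,suppress=True)
P=lambda f,n,p,z:back(n,*f(p),z)
tin=np.array([P(T,"top",p,50) for p in[(30,202),(402,205),(400,431),(27,428)]])
print("tin",tin,tin.mean(0))
e=np.roll(tin,-1,0)-tin;print(np.linalg.norm(e,axis=1),np.degrees(np.arctan2(e[:,1],e[:,0])))
tins=np.array([P(S,"side",p,50) for p in[(203,321),(361,380),(195,558),(22,482)]]);print("tin side",tins,tins.mean(0))
pad=P(T,"top",(315,271),167);print("pad",pad,P(S,"side",(216,272),167))
for p in[(552,340),(740,322)]:print("foot",P(T,"top",p,12))
for p in[(258,293),(350,318),(403,260)]:print("foot s",P(S,"side",p,12))
hop=np.array([P(T,"top",p,278) for p in[(588,170),(795,152),(799,268),(597,290)]]);print(hop)
e=np.roll(hop,-1,0)-hop;print(np.linalg.norm(e,axis=1),np.degrees(np.arctan2(e[:,1],e[:,0])))
for n,p,z in[("jar",(420,55),95),("tub",(603,444),100),("canister",(690,84),150),("cutter",(498,94),15)]:print(n,P(T,"top",p,z))
E
```

```text
tin [[ 622.   134.    50. ]
 [ 621.4 -152.2   50. ]
 [ 448.  -149.4   50. ]
 [ 449.2  133.3   50. ]] [535.1  -8.6  50. ]
[286.2 173.5 282.7 172.8] [-90.1 179.1  89.8   0.3]
tin side [[ 617.6 -147.2   50. ]
 [ 447.8 -144.3   50. ]
 [ 450.1  132.5   50. ]
 [ 618.7  132.4   50. ]] [533.6  -6.6  50. ]
pad [556.8 -77.9 167. ] [557.8 -70.6 167. ]
foot [ 520.5 -274.    12. ]
foot [ 535.5 -423.2   12. ]
foot s [ 626.4 -267.7   12. ]
foot s [ 526.1 -278.2   12. ]
foot s [ 529.4 -405.4   12. ]
[[ 610.2 -245.8  278. ]
 [ 622.8 -379.1  278. ]
 [ 548.  -379.2  278. ]
 [ 533.3 -250.   278. ]]
[133.9  74.8 130.   77.1] [ -84.6 -179.9   96.5    3.1]
jar [ 728.7 -161.5   95. ]
tub [ 438.2 -292.5  100. ]
canister [ 695.6 -349.2  150. ]
cutter [ 716.8 -233.5   15. ]
```

```bash
cat >>h.py <<'E'
from scipy.spatial.transform import Rotation as R
def down(th):  # tool z down, tool x at th degrees in world xy
    c,s=np.cos(np.radians(th)),np.sin(np.radians(th))
    return R.from_matrix(np.array([[c,s,0],[s,-c,0],[0,0,-1.]])).as_rotvec()
YAW=np.radians(-84.2); dx=np.array([np.cos(YAW),np.sin(YAW),0]); dy=np.array([-dx[1],dx[0],0])
D=np.array([578,-288.5,0.])
E
python3 - <<'E'
from h import *
np.set_printoptions(precision=2,suppress=True)
for th in(90,-90):
  for p in([545,190,450],[537,175,30],[545,30,30],[557,-76,139]):
    print(th,p,r.solve_ik(p,down(th)))
m=[]
for z in [450,400,350]:
  m.append(r.solve_ik([204.5,-643.3,z],r.read_orientation()) is not None)
print(m,[r.solve_ik([537,175,z],down(90)) is not None for z in(450,400,350,300)])
# model check
pts={"pad":D-213*dx+[0,0,167],"footL":D-20*dx-55*dy+[0,0,12],"footR":D-20*dx+55*dy+[0,0,12]}
for k,X in pts.items(): print(k,X,proj("top",X),proj("side",X))
E
```

```text
90 [545, 190, 450] [ 0.1   0.4  -0.83  1.31  0.29  1.55 -0.7 ]
90 [537, 175, 30] [-0.11  0.73 -0.45  1.94  0.54  0.6  -0.92]
90 [545, 30, 30] [ 0.04  0.69 -0.27  1.99  0.36  0.51 -0.49]
90 [557, -76, 139] [ 0.32  0.56 -0.41  1.87  0.3   0.78 -0.25]
-90 [545, 190, 450] [ 0.29  0.53 -1.29  1.31  0.51  1.66  2.24]
-90 [537, 175, 30] [ 0.31  1.07 -1.3   1.92  1.15  1.17  1.68]
-90 [545, 30, 30] [-0.39  0.73  0.39  2.01 -0.54  0.51 -2.75]
-90 [557, -76, 139] [-0.22  0.57  0.41  1.89 -0.33  0.75 -2.76]
[True, True, True] [True, True, True, True]
pad [556.48 -76.59 167.  ] [[297.91 207.49]] [[276.61 191.25]]
footL [ 521.26 -274.16   12.  ] [[357.69 224.39]] [[316.45 207.04]]
footR [ 630.7  -263.04   12.  ] [[353.61 189.99]] [[286.02 198.69]]
```

```bash
python3 - <<'E'
from h import *
import cv2
np.set_printoptions(precision=1,suppress=True)
p=r.read_position(); r.move_l([p[0],p[1],420],rate=250)
r.goto([500,-50,430],down(90))
r.goto([534.5,185,150],down(90))
r.move_l([534.5,185,28],rate=120)
f0=np.array(r.read_wrist_force()); print("t",r.read_t(),f0)
y=165; r.move_l([534.5,y,28],rate=80)
while y>125:
    y-=2; r.move_l([534.5,y,28],rate=40)
    f=np.array(r.read_wrist_force())-f0
    if f[1]>1.2: break
print("contact",y,f,r.read_t(),r.read_position())
cv2.imwrite("pics/top1.png",r.read_camera("top")[:,:,::-1])
E
```

```text
t 5.825 [ 0.9  0.  -0.1]
contact 143 [-1.5  1.2  0.3] 8.975 [534.5 143.2  28. ]
```

```bash
python3 - <<'E'
from h import *
import cv2
np.set_printoptions(precision=1,suppress=True)
G=D-160*dx+5*dy
E=G-151*dx; E[2]=28
s=np.array([534.5,143,28.])
E12=E-12*dx
for k in np.linspace(.34,1,3):
    r.move_l(s+k*(E12-s),rate=60,orientation=down(90+5.8*k))
    print(r.read_position(),r.read_wrist_force())
print(r.read_t(),E)
a=r.read_camera("top")[140:270,220:420];b=r.read_camera("side")[110:290,210:370]
a=cv2.resize(a,(600,390),interpolation=cv2.INTER_CUBIC);b=cv2.resize(b,(347,390),interpolation=cv2.INTER_CUBIC)
cv2.imwrite("pics/p2.png",cv2.resize(np.hstack([a,b]),(800,330))[:,:,::-1])
E
```

```text
[539.9 105.   27.9] [-0.5 -0.4  0.2]
[545.1  68.9  28. ] [-0.5  0.9 -0. ]
[550.3  32.7  27.9] [-0.2 -0.4  0.3]
11.3167 [551.5  21.4  28. ]
```

View pics/p2.png

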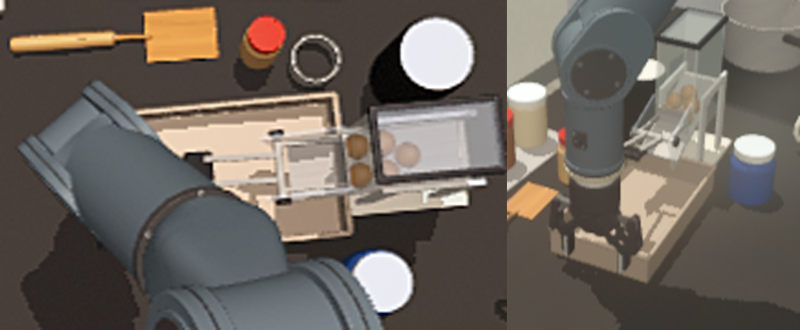

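The tin has followed, is aligned with the dispenser, and its end is just short of the foot. It clears the tub. Now the final push, watching the force.

```bash
python3 - <<'E'
from h import *
import cv2
np.set_printoptions(precision=1,suppress=True)
p=np.array(r.read_position()); p[2]=28
for i in range(15):
    p=p+2*dx; r.move_l(p,rate=40)
    f=np.array(r.read_wrist_force()); q=np.array(r.read_position()); g=-(f-[.9,0,-.1])@dx
    print(i,round(g,1),q,round((D-q)@dx,1))
    if g>9: break
q=np.array(r.read_position())
r.move_l(q-25*dx,rate=120)
r.move_l([*(q-40*dx)[:2],230],rate=250)
r.grip(0,20)
P=D-213*dx
r.goto([P[0],P[1],230],down(95.8))
print(r.read_t(),r.read_wrist_force(),r.read_width())
a=r.read_camera("top")[140:270,220:420];b=r.read_camera("side")[110:290,210:370]
cv2.imwrite("pics/top3.png",r.read_camera("top")[:,:,::-1])
a=cv2.resize(a,(600,390),interpolation=cv2.INTER_CUBIC);b=cv2.resize(b,(347,390),interpolation=cv2.INTER_CUBIC)
cv2.imwrite("pics/p3.png",cv2.resize(np.hstack([a,b]),(800,330))[:,:,::-1])
E
```

```text
0 0.3 [550.4  31.1  28. ] 320.8
1 1.1 [550.7  29.4  28. ] 319.0
2 1.9 [550.9  27.1  28. ] 316.8
3 1.2 [551.2  25.   28. ] 314.6
4 4.0 [551.4  23.6  28. ] 313.2
5 11.4 [551.7  23.5  28.1] 313.1
15.6333 [ 0.3  1.1 -0.4] 0.2264936976524792
```

View pics/p3.png

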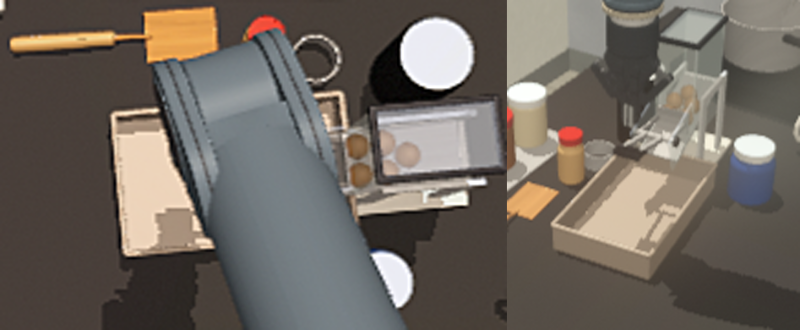

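The tin is seated: the force jumped to 11 N at 313 mm, as predicted. The fingertips are centred over the paddle. Next I press down, watching the force.

```bash
python3 - <<'E'
from h import *
import cv2
np.set_printoptions(precision=1,suppress=True)
P=D-213*dx
f0=np.array(r.read_wrist_force())[2]
r.move_l([P[0],P[1],194],rate=120)
z=194; out=[]
while z>150:
    z-=4; r.move_l([P[0],P[1],z],rate=60); f=r.read_wrist_force()[2]-f0; out.append((z,round(float(f),1)))
    if f>14: break
while z>134 and f<14:
    z-=2; r.move_l([P[0],P[1],z],rate=40); f=r.read_wrist_force()[2]-f0; out.append((z,round(float(f),1)))
print(out,r.read_position(),r.read_t())
r.wait(1.0)
print(r.read_wrist_force(),r.read_t())
a=r.read_camera("top")[140:270,220:420];b=r.read_camera("side")[110:290,210:370]
a=cv2.resize(a,(600,390),interpolation=cv2.INTER_CUBIC);b=cv2.resize(b,(347,390),interpolation=cv2.INTER_CUBIC)
cv2.imwrite("pics/p4.png",cv2.resize(np.hstack([a,b]),(800,330))[:,:,::-1])
E
```

```text
[(190, 0.4), (186, 2.4), (182, 4.0), (178, 3.3), (174, 4.5), (170, 3.2), (166, 4.1), (162, 4.1), (158, 4.9), (154, 5.4), (150, 4.5), (148, 5.0), (146, 6.1), (144, 6.0), (142, 6.5), (140, 6.7), (138, 23.7)] [556.9 -78.  140. ] 20.4833
[-5.  -1.8 24. ] 21.4833
```

View pics/p4.png

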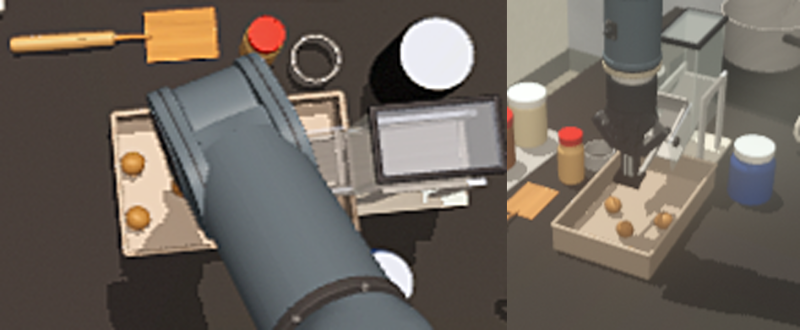

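The lever is on its stop at about 24 N. The hopper looks empty and three walnuts are visible in the tin; the others may be hidden behind the gripper. I'll ease the force slightly, keep holding, then look again.

```bash
python3 - <<'E'
from h import *
import cv2
p=r.read_position(); r.move_l([*(D-213*dx)[:2],139],rate=40); r.wait(2.5)
print(r.read_wrist_force(),r.read_position(),r.read_t())
a=r.read_camera("top")[150:270,220:380];b=r.read_camera("side")[110:290,250:370]
a=cv2.resize(a,None,fx=2.8,fy=2.8,interpolation=cv2.INTER_CUBIC);b=cv2.resize(b,None,fx=2.8,fy=2.8,interpolation=cv2.INTER_CUBIC)
o=np.zeros((504,784,3),np.uint8);o[:336,:448]=a;o[:,448:]=b
cv2.imwrite("pics/p5.png",o[:,:,::-1])
E
```

```text
[-1.96784703 -2.25854599 15.60642357] [556.74215258 -78.0300879  140.2797218 ] 24.3333
```

View pics/p5.png

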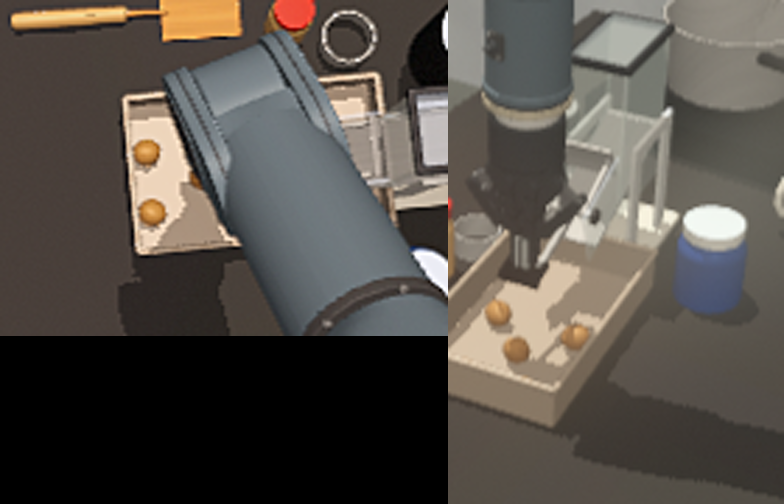

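The chute looks empty through its clear walls, so I'll release and move clear to count all five.

```bash
python3 - <<'E'
from h import *
import cv2
P=D-213*dx
r.move_l([P[0],P[1],195],rate=60)
r.move_l([P[0],P[1],300],rate=200)
r.goto([470,230,330],down(95.8)); r.wait(.3)
print(r.read_wrist_force(),r.read_t())
a=r.read_camera("top")[130:270,210:430];b=r.read_camera("side")[110:290,230:370]
a=cv2.resize(a,None,fx=2.2,fy=2.2,interpolation=cv2.INTER_CUBIC);b=cv2.resize(b,None,fx=2.2,fy=2.2,interpolation=cv2.INTER_CUBIC)
o=np.zeros((396,484+308,3),np.uint8);o[:308,:484]=a;o[:,484:]=b
cv2.imwrite("pics/p6.png",o[:,:,::-1])
E
```

```text
[-0.16799339 -0.46185392 -0.87037065] 27.7083
```

View pics/p6.png

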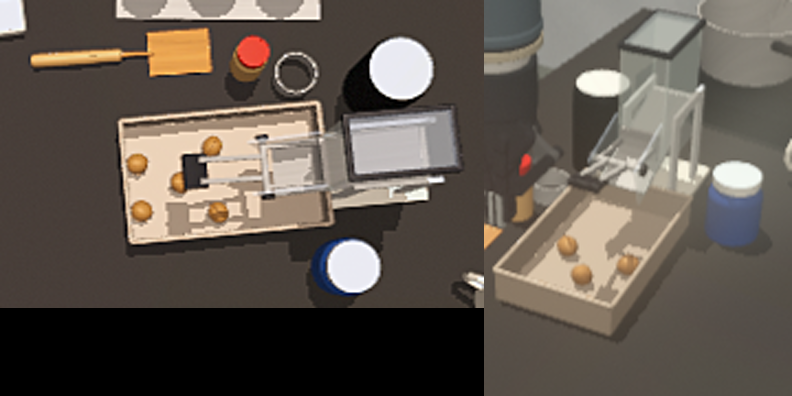

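All five walnuts are in the tin, at (138,163), (142,211), (180,183), (212,146) and (219,212). The paddle is back at its starting pixel. One quick numeric check of how the tin is seated, then I hand in.

```bash
python3 - <<'E'
from h import *
np.set_printoptions(precision=1,suppress=True)
t=np.array([back("top",210+x/2.2-.3,130+y/2.2-.3,50) for x,y in[(118,119),(321,103),(333,224),(129,243)]])
c=t.mean(0);e=t[1]-t[0];e2=t[2]-t[3]
print(c,"front of D:",(D-c)@dx,"lateral",(c-D)@dy,np.degrees(np.arctan2(e[1],e[0])),np.degrees(np.arctan2(e2[1],e2[0])))
r.hand_in();print(r.read_t())
E
```

```text
[ 568.9 -127.4   50. ] front of D: 161.1685491427705 lateral 7.193142103893722 -85.06210792675024 -84.44725422025395
the job is handed in; nothing more can be done
the job is handed in; nothing more can be done
```

The job is done and handed in. The tin is against the dispenser's foot, all five walnuts are in it, and the lever is back up.

- **Tin:** I pushed it along the worktop with the open fingers until the force jumped to about 11 N at the foot. The last picture puts its origin 161 mm in front of the dispenser's (160 expected). It is about 7 mm off to the side, because I aimed 5 mm off centre to clear the tub. Its angle is within 1° of the dispenser's.
- **Lever:** I pressed the paddle onto its stop with the closed fingertips and held it for about 4 s. The contact force peaked at about 24 N, then eased to about 16 N.
- **Final check:** The last pictures show five walnuts in the tin, an empty chute, the paddle back at its starting position, and the arm clear. The tub, spice jar, cutter and canister look undisturbed; I judged that by eye and did not measure them again.
- **Time:** The clock read 27.7 s before the last pictures, against the 48 s limit.

No check failed. The only disagreement was the tin stopping about 2 mm earlier than predicted, which is within the calibration error.

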